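Make up two axis repair kits

TASK

Make up the two axis repair kits from the stock on the grey rubber mat: the tray with the threaded lead screw gets the large ball bearing, the shaft coupling and the bronze screw nut, and the tray with the two plain guide rods gets the small ball bearing and the linear bearing block. Put each part upright, as it stands now, into the pocket cut for it so that it sits flat on the pocket's floor; set the parts down, do not drop them. Leave the angle bracket, the pliers and the screwdriver where they are.

Things in the scene. Friction and masses are not known exactly. Their poses are not given: they have to be found in the camera images.
- bearing_large_c (a point): Large ball bearing: steel ring with dark shields, lying flat on the stock mat (5 mm thick); outside diameter 52 mm, bore 25 mm, 20 mm high, about 0.19 kg. The point is its centre, 10 mm above its underside; z up along its axis.
- bearing_small_c (a point): Small ball bearing: like the large one, but outside diameter 32 mm, bore 12 mm, 16 mm high, about 0.06 kg, lying flat on the stock mat. The point is its centre, 8 mm above its underside; z up along its axis.
- coupling_c (a point): Shaft coupling: plain aluminium cylinder standing on end on the stock mat, 32 mm in diameter, 45 mm high, two hubs with a black elastomer spider between, 12 mm bore showing on top, about 0.085 kg. The point is its centre, 22.5 mm above its underside; z up.
- screw_nut_c (a point): Flanged screw nut of bronze, standing on its flange on the stock mat: square flange 38 x 38 mm, 8 mm thick, at the bottom, with a round barrel 24 mm in diameter rising from it to 40 mm total height; about 0.16 kg. Grip it by the barrel. The point is on the axis, 20 mm above the underside; x and y run along the flange's sides, z up.
- linear_block_c (a point): Linear bearing block: aluminium block 36 mm (its x) by 42 mm (its y), 28 mm high, with a horizontal round bore along its x showing on the two ends and four screw holes on top; about 0.10 kg, standing on its base on the stock mat. The point is its centre, 14 mm above its underside; z up.
- tray_screw: Fixed kit tray, 145 mm (x) by 255 (y), black insert on light blue base, 10 high; a threaded lead screw 16 thick, 200 long lies along y at x=+52, top at z=21. Origin: centre of underside, on the bench; z up. Three pockets, 5 deep (floor at z=5), at x=-28: round 68 wide at y=-78 (large bearing), square 54x54 at y=0 (screw nut), round 48 wide at y=+75 (coupling).
- tray_rods: Fixed kit tray, 145 mm (x) by 200 (y), black insert on light blue base, 10 high; two smooth guide rods 12 thick, 160 long lie along y at x=+36, +54, tops at z=17. Origin: centre of underside, on the bench; z up. Two pockets, 5 deep (floor at z=5), at x=-30: round 48 wide at y=-45 (small bearing); 58 in x by 52 in y at y=+45 (linear block, its 42 side along tray x, bore along tray y).
- angle_bracket_c (a point): Angle bracket: steel L of two 5 mm plates, 40 x 40 mm on the mat with a 45 mm high upright plate (with a 20 mm hole) along its +x edge. It stands among the stock and belongs to neither kit. The point is 22.5 mm above the centre of its base plate's underside.
- pliers: Combination pliers with red handles, about 180 mm long and 14 mm high, lying on the bench beyond the stock and trays; not part of the job. Origin at the pivot, on the bench; jaws to +x, handles to -x.
- screwdriver: Black-handled screwdriver lying on the bench beyond the stock and trays, about 200 mm long; not part of the job. Its x runs along the shaft, handle to -x.

How it is judged:
By the outcome, as a careful person would: the job done as asked, in the order asked, and still so for the second after the job is handed in, with the robot touching nothing.
It also fails if it takes over 122 s, if anything falls off the work surface, if the arm or the gripper's body presses on something with over 40 N, if the wrist force passes 120 N, or if a joint passes its speed limit or range.

ROBOT

A 6-joint arm with a two-finger parallel gripper is mounted at the origin on the work surface. World frame = base frame: x ahead of the robot, y to its left, z up, the work surface at z = 0. Lengths are in mm, angles in rad, forces in N, time in s.
With the tool pointing down it reaches from about 325 to 900 mm from the base axis. Payload 6.1 kg.
Tool frame: the origin (TCP) lies at the centre of the arm's flange, where the gripper is bolted on; the fingertips stand 173 mm ahead of it and the grasp point (between the pads) lies 155 mm ahead of it; z points along the fingers, y is the line along which they close (so a half turn about z gives the same grasp; the last joint's range is limited). The gripper opens to 85 mm and grips with 20 to 120 N. Pads are 22 mm wide; open, the fingers measure 114 mm over their backs; the gripper's body (76 mm by 85 mm) begins 54 mm behind the grasp point. The pads swing forward as they close: fully open they stand 13 mm farther back than shut.
Start: joints at [1.162, 0.22, 1.526, -0, 1.395, -0.126], TCP at [174.402, 600.168, 404.7] pointing down, gripper open.
Joint ranges: [-2.98, 2.98], [-0.91, 2.08], [0.09, 2.57], [-1.24, 4.39], [0.2, 2.65], [-2.68, 2.68]. Speed limits (rad/s): [2.57, 2.57, 3.01, 3.14, 3.14, 3.14].

INTERFACE

Orientations are given as [roll, pitch, yaw] about the fixed x, y, z axes, in that order (R = Rz(yaw) Ry(pitch) Rx(roll)).
In Python, from bench import readout, optics, workorder gives the robot as it stands.
- The arm moves only by the shell command python3 -m creep 'ROWS' [OPENING] [FORCE]. ROWS is JSON, a list of rows, each a list of 6 numbers: the shift along the world's x, y, z in m, then the turn, a rotation vector about the world's x, y, z in degrees. A call has exactly 5 rows; each row is the pose to reach, as a shift and turn from the pose commanded when the call began; what a row does not reach only later rows make up. A row lasts 1/10 s, in which the tool goes at most 50 mm and 8.59 degrees, less where a joint would pass 70% of its speed; a pose out of reach is approached as far as the arm can. A call with a gripper value outside its range is refused whole. OPENING is the finger opening in m, from 0 to 0.0854, set as the call begins (- or left out, the last holds). The fingers move at their own pace and stop on an object; FORCE is the grip in N (left out, the last holds). Time passes only in rows, so rows that repeat a pose let the fingers close, or fill a call up. It gives the time, the measured TCP pose, the force, the opening and the grip force at its end, in the units of the state.
- readout.sense(): the state, without advancing time (a new reading comes with each control period).
- optics.get_image(name): name is "side" or "top" or "wrist"; returns a dict with "color" (384x512x3 uint8, red, green, blue), "vfov" (degrees; the focal length in pixels is half the picture's height over the tangent of half this angle, whatever the lens; pixels are square), "cx", "cy" (the principal point, pixels), "rvec" (rotation vector, rad) and "tvec" (3), from world to camera coordinates, as OpenCV has them; the wrist camera has in their place "T_tool_cam" (4x4, takes a point from camera to tool coordinates, whose origin is the TCP and whose axes are the flange's). Camera axes: x right, y down, z forward; pixel columns grow to the right and rows downward; lengths in mm; the calibration is good to about 2 mm. A picture is of the moment at which its call begins: read the wrist's pose just before it. There is no depth.
- workorder.job_done(): hands the job in; it is judged then, once.
The state is a dict: "clock": time; "q": joint angles; "qvel": joint speeds; "joint_torque": joint torques, N m; "position": TCP position; "tool_rot": TCP orientation; "force": force on the tool from outside, world axes, zero at the start; "wrist_torque": the same for the moment, N m; "width": opening from 0.0 (shut) to 1.0 (fully open); "gripper_force": force on a finger pad.
Only numpy, scipy, OpenCV 4.12 (cv2) and the standard library are available. Lean on these libraries where they do the work, as an engineer would, in place of code of your own. Each camera call takes 0.05 s, during which the arm holds its last target. There are 200 camera calls.

## Working session

There is one attempt and no reset: what is moved stays moved. The work goes in short steps, Python scripts to look and compute and a shell command to move; the robot and the scene stay as the last step left them, time stands still between calls to the robot, and variables do not carry over. Pictures are saved under pics/ and viewed, at most 18 in all, crops included, and the job is handed in when it is done.

```bash
ls; mkdir -p pics
python3 - <<'E'
from bench import readout, optics
import cv2
print(readout.sense())
for n in("top","side","wrist"):
    d=optics.get_image(n); cv2.imwrite(f"pics/{n}0.png",d.pop("color")[:,:,::-1]); print(n,d)
E
```

```text
pics
{'clock': 0.0, 'q': array([ 1.16187443e+00,  2.21223102e-01,  1.52762068e+00, -1.45398063e-05,
        1.39471929e+00, -1.26105463e-01]), 'qvel': array([ 1.95323516e-05, -4.66741694e-04, -3.12813765e-03,  4.50937980e-04,
        1.23523105e-03,  2.71482139e-04]), 'joint_torque': array([-1.48027717e-03, -4.96896100e+01, -3.89389980e+01, -3.88833814e-04,
        1.11292134e-02,  6.03483250e-05]), 'position': array([174.3116379 , 599.91233475, 403.59572818]), 'tool_rot': array([-3.13963608e+00, -2.33626039e-04,  2.85877855e+00]), 'force': array([0.17830726, 0.03528648, 0.075835  ]), 'wrist_torque': array([0.0019978 , 0.05068714, 0.00677969]), 'gripper_force': 0.0, 'width': 1.0007954186123895}
top {'vfov': 46.778272893712774, 'cx': 253.5530768196458, 'cy': 194.50258741091076, 'rvec': array([ 2.14321847, -2.20650109,  0.10679181]), 'tvec': array([  17.39281193,  602.33036784, 1259.529018  ])}
side {'vfov': 52.77296447068688, 'cx': 256.32210541680104, 'cy': 193.38534639619604, 'rvec': array([ 0.12764793, -2.79587803,  1.31993464]), 'tvec': array([ 578.85645005,   53.51784875, 1117.83803966])}
wrist {'vfov': 62.23304375031647, 'cx': 257.5044347859174, 'cy': 198.52014032365653, 'T_tool_cam': array([[-5.06033293e-04, -9.60833156e-01, -2.77127030e-01,
         7.03481428e+01],
       [ 9.99999627e-01, -2.92109319e-04, -8.13218348e-04,
         7.62833133e-01],
       [ 7.00415764e-04, -2.77127338e-01,  9.60832945e-01,
         3.05714076e+01],
       [ 0.00000000e+00,  0.00000000e+00,  0.00000000e+00,
         1.00000000e+00]])}
```

View pics/top0.png

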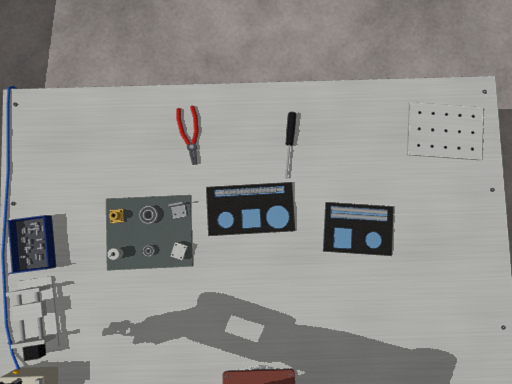

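View pics/side0.png

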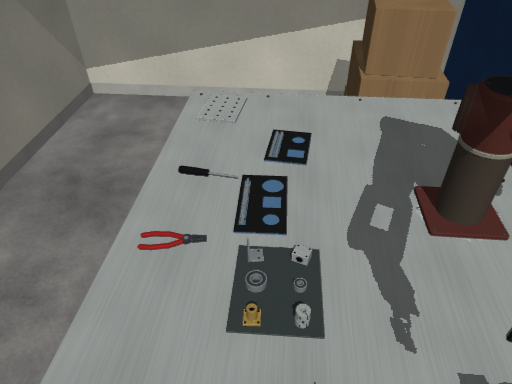

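The top view shows the mat around (150,232) with nut (117,215), large bearing (148,214), bracket (180,211), coupling (113,254), small bearing (148,251) and block (180,251). The screw tray is near (251,209) and the rod tray near (359,229). The side view shows the same layout.

```bash
cat > h.py <<'E'
import numpy as np, cv2
from scipy.spatial.transform import Rotation as R
from bench import readout, optics
def shot(name, save=None):
    s=readout.sense(); d=optics.get_image(name); im=d["color"][:,:,::-1].copy()
    f=im.shape[0]/2/np.tan(np.radians(d["vfov"]/2))
    K=np.array([[f,0,d["cx"]],[0,f,d["cy"]],[0,0,1]])
    if name=="wrist":
        T=np.eye(4); T[:3,:3]=R.from_euler("xyz",s["tool_rot"]).as_matrix(); T[:3,3]=s["position"]
        T=T@d["T_tool_cam"]; Rc,C=T[:3,:3],T[:3,3]
    else:
        Rc=cv2.Rodrigues(d["rvec"])[0].T; C=-Rc@d["tvec"]
    if save: cv2.imwrite(f"pics/{save}.png",im)
    return dict(im=im,K=K,R=Rc,C=C)
def rays(v,uv):
    uv=np.atleast_2d(np.asarray(uv,float))
    return (v["R"]@np.linalg.inv(v["K"])@np.c_[uv,np.ones(len(uv))].T).T
def plane(v,uv,z):
    d=rays(v,uv); return v["C"]+d*((z-v["C"][2])/d[:,2])[:,None]
def proj(v,P):
    p=(v["K"]@v["R"].T@(np.atleast_2d(P)-v["C"]).T).T; return p[:,:2]/p[:,2:]
def tri(v1,a,v2,b):
    d1,d2=rays(v1,a)[0],rays(v2,b)[0]
    t=np.linalg.lstsq(np.c_[d1,-d2],v2["C"]-v1["C"],rcond=None)[0]
    p,q=v1["C"]+d1*t[0],v2["C"]+d2*t[1]
    return (p+q)/2,np.linalg.norm(p-q)
def blobs(im,lo,hi,amin=40):
    m=cv2.inRange(cv2.cvtColor(im,cv2.COLOR_BGR2HSV),np.array(lo),np.array(hi))
    c,_=cv2.findContours(m,cv2.RETR_EXTERNAL,cv2.CHAIN_APPROX_NONE)
    return sorted([x for x in c if cv2.contourArea(x)>amin],key=cv2.contourArea,reverse=True)
def cen(c):
    m=cv2.moments(c); return np.array([m["m10"],m["m01"]])/m["m00"]
E
python3 - <<'E'
from h import *
np.set_printoptions(precision=1,suppress=True)
t=shot("top");s=shot("side")
print(t["C"],s["C"])
for v in(t,s):
    for c in blobs(v["im"],(95,90,100),(115,255,255)): print(cen(c),cv2.contourArea(c),plane(v,cen(c),5)[0])
for n,a,b in [("nut",(117,215),(252,315)),("lb",(148,214),(256,281)),("br",(180,211),(256,253)),("cp",(113,254),(302,315)),("sb",(148,251),(300,285)),("blk",(180,251),(302,253))]:
    print(n,plane(t,a,20)[0],tri(t,a,s,b))
E
```

```text
[ 481.6    6.8 1310.5] [492.2 879.9 755.7]
[277.2 216.6] 376.5 [537.6 -68.    5. ]
[  6.1 233.2] 364.5 [512.  726.6   5. ]
[342.1 237.6] 307.0 [ 470.7 -255.8    5. ]
[250.6 218. ] 297.0 [535.8  10.3   5. ]
[225.3 219.5] 183.0 [533.4  84.7   5. ]
[373.1 239.7] 179.0 [ 461.9 -346.1    5. ]
[358.7 213. ] 46.0 [ 541.2 -308.1    5. ]
[272.6 185.6] 172.5 [536.9 -70.6   5. ]
[271.7 201.9] 165.0 [534.8   7.7   5. ]
[270.7 219.3] 109.5 [532.8  83.1   5. ]
[295.3 153.3] 92.5 [ 469.4 -258.8    5. ]
nut [555.1 398.1  20. ] (array([554.1, 399.8,  14.3]), np.float64(2.5380972031828293))
lb [555.4 308.1  20. ] (array([554.2, 309. ,  15.9]), np.float64(2.8368698642523915))
br [561.4 215.1  20. ] (array([561.8, 216.7,  10.1]), np.float64(0.3590156847103753))
cp [443.  409.6  20. ] (array([444.6, 404.5,  36.3]), np.float64(2.2324208914780783))
sb [448.6 308.8  20. ] (array([448.9, 310.2,  14.3]), np.float64(0.7864138537255004))
blk [445.9 216.7  20. ] (array([445.7, 216.4,  21.3]), np.float64(0.5139143937621553))
```

View pics/wrist0.png

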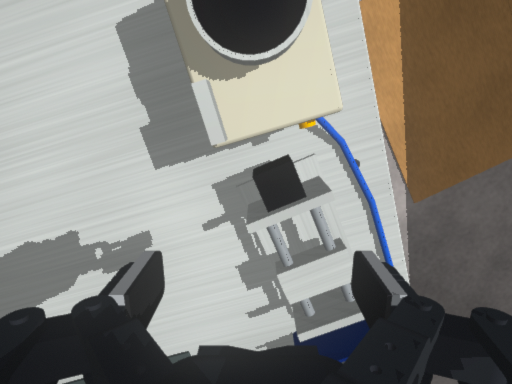

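The wrist view shows only the bench corner with the fingers at the bottom of the frame, and no stock. The rough positions agree with the reach and spacing, so I'll move over the mat with yaw at pi.

```bash
python3 -m creep '[[0.04,-0.03,0,0,0,8],[0.08,-0.06,0,0,0,16.2],[0.12,-0.09,0,0,0,16.2],[0.16,-0.12,0,0,0,16.2],[0.2,-0.15,0,0,0,16.2]]'
python3 -m creep '[[0.04,-0.03,0,0,0,0],[0.08,-0.06,0,0,0,0],[0.12,-0.09,0,0,0,0],[0.16,-0.12,0,0,0,0],[0.186,-0.14,0,0,0,0]]'
python3 -m creep '[[0,0,0,0,0,0],[0,0,0,0,0,0],[0,0,0,0,0,0],[0,0,0,0,0,0],[0,0,0,0,0,0]]'
python3 - <<'E'
from h import *
shot("wrist","w1")
E
```

```text
clock: 0.75
position: [374.5, 449.6, 404.7]
tool_rot: [3.141, 0.0, -3.141]
force: [0.9, 0.7, -1.1]
width: 1.001
gripper_force: 0.0
clock: 1.25
position: [561.6, 308.4, 404.6]
tool_rot: [-3.141, 0.001, 3.139]
force: [-0.3, 0.3, -0.6]
width: 0.999
gripper_force: 0.0
clock: 1.75
position: [558.4, 312.0, 404.9]
tool_rot: [3.141, 0.0, -3.14]
force: [-0.2, -0.2, 0.5]
width: 0.999
gripper_force: 0.0
```

View pics/w1.png

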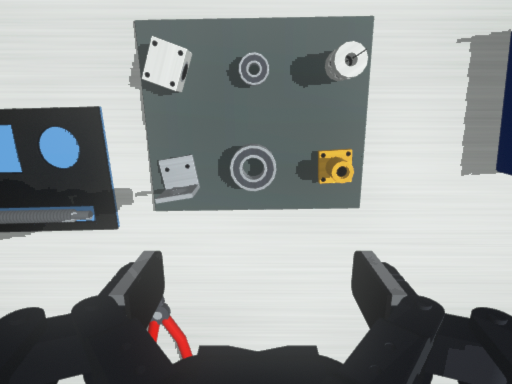

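The wrist view shows: block (167,64), rotated by about 20°, small bearing (254,68), coupling top (350,60), bracket (179,172), large bearing (253,168), nut (337,167) and the screw tray at left. I'll take a second view for heights.

```bash
cat >> h.py <<'E'
def matparts(im):
    hsv=cv2.cvtColor(im,cv2.COLOR_BGR2HSV)
    m=cv2.inRange(im,(45,45,38),(80,80,72))
    c,_=cv2.findContours(m,cv2.RETR_EXTERNAL,cv2.CHAIN_APPROX_NONE)
    return m,max(c,key=cv2.contourArea)
E
python3 - <<'E'
from h import *
import pickle
v=shot("wrist"); pickle.dump(v,open("v1.pkl","wb"))
print(v["im"][110,200],v["im"][68,290],v["im"][60,165],v["im"][165,235],v["im"][68,242],v["im"][155,328])
E
python3 -m creep '[[0,-0.04,0,0,0,0],[0,-0.08,0,0,0,0],[0,-0.08,0,0,0,0],[0,-0.08,0,0,0,0],[0,-0.08,0,0,0,0]]'
python3 -m creep '[[0,0,0,0,0,0],[0,0,0,0,0,0],[0,0,0,0,0,0],[0,0,0,0,0,0],[0,0,0,0,0,0]]' | head -2
python3 - <<'E'
from h import *
import pickle
np.set_printoptions(precision=1,suppress=True)
v2=shot("wrist"); pickle.dump(v2,open("v2.pkl","wb"))
v1=pickle.load(open("v1.pkl","rb"))
for v in(v1,v2):
    g=cv2.cvtColor(v["im"],cv2.COLOR_BGR2HSV); V=g[:,:,2].astype(int)
    # bright/foreground: value > 95, within upper part
    m=((V>95)&(np.arange(384)[:,None]<215)).astype(np.uint8)*255
    c,_=cv2.findContours(m,cv2.RETR_EXTERNAL,cv2.CHAIN_APPROX_NONE)
    for x in c:
        a=cv2.contourArea(x)
        if 300<a<6000: print(cv2.boundingRect(x),a,cen(x),"rect",cv2.minAreaRect(x), plane(v,cen(x),20)[0])
    print()
big=[cv2.resize(v["im"][:215],None,fx=1.5,fy=1.3) for v in (v2,)]
cv2.imwrite("pics/w2.png",big[0])
E
```

```text
[102 103  90] [72 72 63] [229 231 227] [97 91 86] [98 92 88] [ 66 187 232]
clock: 2.35
position: [559.2, 231.7, 404.9]
tool_rot: [3.141, 0.0, -3.141]
force: [0.2, 0.2, 0.3]
width: 1.002
gripper_force: 0.0
clock: 2.85
position: [559.3, 231.2, 404.6]
(0, 206, 95, 9) 564.5 [ 52.3 210.4] rect ((47.0, 210.0), (8.0, 94.0), 90.0) [605.4  71.9  20. ]
(39, 126, 41, 43) 1251.5 [ 59. 147.] rect ((59.0, 147.0), (43.84062194824219, 36.769554138183594), 45.0) [531.4  92.5  20. ]
(0, 125, 22, 48) 730.5 [  8.1 150.8] rect ((10.5, 148.5), (47.0, 21.0), 90.0) [535.7  35.2  20. ]

(0, 205, 162, 10) 993.5 [ 91.  210.7] rect ((80.5, 209.5), (9.0, 161.0), 90.0) [606.   36.4  20. ]
(109, 126, 41, 42) 1297.5 [129.2 146.7] rect ((129.0, 146.5), (41.0, 40.0), 90.0) [531.4  89.6  20. ]
(37, 124, 54, 49) 2088.0 [ 64.2 148.3] rect ((63.95282745361328, 148.41510009765625), (53.99654006958008, 45.45783615112305), 79.3803482055664) [533.1  17.3  20. ]
(0, 123, 27, 57) 1083.0 [ 10.7 153.5] rect ((13.0, 151.0), (56.0, 26.0), 90.0) [538.9 -43.2  20. ]
```

View pics/w2.png

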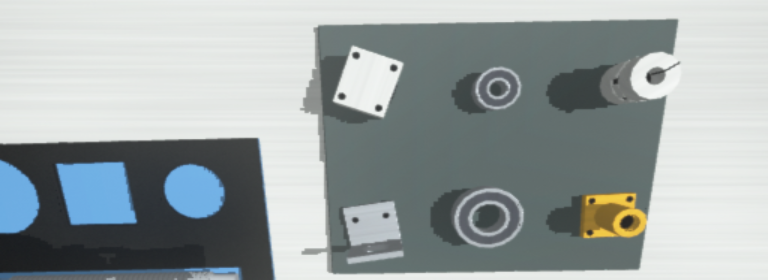

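The second view shows the block (368,82), small bearing (497,88), coupling (655,77), bracket (372,233), large bearing (488,217) and nut (625,221). These are crop coordinates, scaled 1.5 by 1.3.

Run:
```python
from h import *
import pickle
np.set_printoptions(precision=1,suppress=True)
V=[pickle.load(open(f"v{i}.pkl","rb")) for i in(1,2)]
# rough world xy -> window; pixel size about 1.15
box={"nut":(554,399,40),"lb":(554,309,15),"cp":(444,404,50),"sb":(449,310,15),"blk":(446,216,33)}
for n,P in box.items():
    px=[]
    for v in V:
        u=proj(v,P)[0].round().astype(int); r=32 if n!="nut" else 26
        y0=max(u[1]-r,0);x0=u[0]-r
        im=v["im"][y0:u[1]+r,x0:x0+2*r]; hsv=cv2.cvtColor(im,cv2.COLOR_BGR2HSV)
        th=dict(nut=0,lb=135,sb=135,cp=190,blk=200)[n]
        m=cv2.inRange(hsv,(15,120,90),(35,255,255)) if n=="nut" else cv2.inRange(hsv,(0,0,th),(180,60,255))
        c,h=cv2.findContours(m,cv2.RETR_CCOMP,cv2.CHAIN_APPROX_NONE)
        b=max((x for x,k in zip(c,h[0]) if k[3]<0),key=cv2.contourArea)
        off=np.array([x0,y0])
        mr=cv2.minAreaRect(b); e=cv2.fitEllipse(cv2.convexHull(b))
        print(n,"ext area",cv2.contourArea(b),"cen",cen(b)+off,"rect",np.round(mr[0]+off,1),np.round(mr[1],1),round(mr[2],1),"ell",np.round(e[0]+off,1),np.round(e[1],1))
        for x,k in zip(c,h[0]):
            if k[3]>=0 and cv2.contourArea(x)>20: print("    hole",cen(x)+off,cv2.contourArea(x))
        px.append(dict(c=cen(b)+off,r=np.array(mr[0])+off,e=np.array(e[0])+off,rect=cv2.boxPoints(mr)+off))
    for k in "re":
        p,g=tri(V[0],px[0][k],V[1],px[1][k]); print(n,k,"tri",p,"gap",g)
    if n=="blk":
        for v,p in zip(V,px): print(plane(v,p["rect"],33))
```

```text
nut ext area 1079.5 cen [334.9 165.7] rect [335.5 165.5] [33. 35.] 90.0 ell [333.7 165.9] [40.5 45.1]
    hole [341.8 171. ] 89.0
nut ext area 1201.5 cen [407.8 165.6] rect [409.5 165. ] [34. 41.] 90.0 ell [405.8 166. ] [39.9 53.1]
    hole [417.5 170.4] 73.0
nut r tri [550.2 397.9  29.5] gap 0.1567762082776794
nut e tri [552.5 398.1  20.9] gap 0.8201611965591931
lb ext area 1603.0 cen [253.1 167.6] rect [253.  167.5] [45. 46.] 90.0 ell [253.1 167.5] [45.9 46.2]
    hole [253.4 167.7] 389.5
    hole [253.  167.7] 1330.0
lb ext area 1605.0 cen [325.6 167.3] rect [325.5 167.5] [45. 45.] 90.0 ell [325.6 167.2] [44.7 47.3]
    hole [325.6 167.5] 406.0
    hole [325.6 167.3] 1319.5
lb r tri [553.8 307.4  23.8] gap 0.5737342820134625
lb e tri [553.6 307.5  23.9] gap 0.2076333274522313
cp ext area 916.5 cen [378.7  59.2] rect [377.5  57.5] [63. 17.] 90.0 ell [377.5  88.3] [ 17.  178.8]
cp ext area 2352.5 cen [451.4  58.1] rect [446.   56.5] [63. 52.] 90.0 ell [461.   57.1] [65.4 80.5]
    hole [438.7  56.7] 194.0
cp r tri [432.2 454.2 -33.4] gap 0.21175958870631073
cp e tri [459.7 415.6  71
[... 455 characters left out ...]
 area 1506.5 cen [164.  63.] rect [163.7  63.1] [37.  46.3] 14.9 ell [164.   63.8] [40.3 73.7]
    hole [172.1  83.4] 37.5
    hole [146.8  74.3] 37.5
    hole [180.3  52.4] 40.5
    hole [154.4  42.7] 39.5
blk ext area 1527.0 cen [245.   62.3] rect [244.8  62.2] [36.4 45.5] 18.4 ell [245.4  62.9] [48.4 61.1]
    hole [251.9  82.7] 34.5
    hole [227.3  73.7] 36.5
    hole [262.   51.8] 36.0
    hole [236.9  42.3] 34.5
blk r tri [446.6 219.   32.8] gap 0.19567906659098228
blk e tri [447.5 219.7  34.4] gap 0.21410066378481712
[[463.2 193.7  33. ]
 [422.3 209.4  33. ]
 [430.7 243.7  33. ]
 [472.3 229.1  33. ]]
[[461.3 194.2  33. ]
 [421.9 209.5  33. ]
 [432.1 243.1  33. ]
 [472.3 228.9  33. ]]
```

Run:
```python
from h import *
import pickle
np.set_printoptions(precision=1,suppress=True)
V=[pickle.load(open(f"v{i}.pkl","rb")) for i in(1,2)]
print("nut",tri(V[0],(341.8,171),V[1],(417.5,170.4)))
A=[(172.1,83.4),(146.8,74.3),(180.3,52.4),(154.4,42.7)];B=[(251.9,82.7),(227.3,73.7),(262,51.8),(236.9,42.3)]
H=np.array([tri(V[0],a,V[1],b)[0] for a,b in zip(A,B)]);print(H,H.mean(0))
e=[H[0]-H[1],H[2]-H[3],H[0]-H[2],H[1]-H[3]]
for d in e: print(np.linalg.norm(d[:2]),np.degrees(np.arctan2(d[1],d[0])))
hs=[]
for v,(x,y) in zip(V,[(350,60),(438,57)]):
    im=v["im"][y-16:y+17,x-16:x+17]; m=cv2.inRange(cv2.cvtColor(im,cv2.COLOR_BGR2GRAY),0,120)
    n,l,st,c=cv2.connectedComponentsWithStats(m)
    for i in range(1,n): 
        if st[i,4]>25: print("cp",st[i],c[i]+[x-16,y-16])
    if 1:
        k=min((i for i in range(1,n) if st[i,4]>40),key=lambda i:np.hypot(*(c[i]-16))); 
        m2=cv2.morphologyEx((l==k).astype(np.uint8),cv2.MORPH_OPEN,np.ones((5,5)));hs.append(cen(max(cv2.findContours(m2,0,1)[0],key=cv2.contourArea))+[x-16,y-16])
print(hs,tri(V[0],hs[0],V[1],hs[1]))
# flange edges of nut: lower-left corner side: left edge & front edges
v=V[0]; m=cv2.inRange(cv2.cvtColor(v["im"],cv2.COLOR_BGR2HSV),(15,120,90),(35,255,255))
c=max(cv2.findContours(m,0,1)[0],key=cv2.contourArea)
x,y,w,h=cv2.boundingRect(c); c=c[:,0]
print(x,y,w,h)
L=np.array([[m[r].nonzero()[0].min(),r] for r in range(y+5,y+h-5)]);T=np.array([[k,m[:,k].nonzero()[0].min()] for k in range(x+5,x+w-9)])
for q in(L,T):
    P=plane(v,q,13)[:,:2]; d=np.linalg.svd(P-P.mean(0))[2][0]; print("nut edge",np.degrees(np.arctan2(d[1],d[0])),P.mean(0))
# screw tray pockets
for i,v in enumerate(V):
    for c in blobs(v["im"][:200],(95,90,100),(115,255,255),300):
        print(i,cen(c),cv2.boundingRect(c),plane(v,cen(c),5)[0])
```

```text
nut (array([554.4, 402.7,  38.8]), np.float64(0.06233761150116251))
[[465.7 226.   33.1]
 [457.2 201.4  33.8]
 [436.9 236.1  32.7]
 [428.5 211.6  33.5]] [447.1 218.8  33.3]
25.97912135578916 70.93858837498621
25.966846919765292 70.9382502526623
30.519746852898823 -19.323139872708317
30.519958628285213 -19.346181384298728
cp [ 0  0  7 12 37] [335.9  47.2]
cp [ 11   8  17  14 115] [351.2  58.6]
cp [ 0 21 10 12 43] [336.8  72.5]
cp [23 23 10 10 46] [363.2  73.4]
cp [ 0  0  9  9 32] [424.3  43.3]
cp [  9  12  13  11 102] [436.5  57.7]
[array([350.8,  58.8]), array([436.7,  57.2])] (array([444.5, 400.5,  49.1]), np.float64(0.531110939430459))
318 149 36 34
nut edge 3.078631533471045 [553.1 381.9]
nut edge 93.84664348963342 [534.9 398.4]
0 [ 59. 147.] (39, 127, 41, 41) [533.3  83.2   5. ]
0 [  8.1 150.8] (0, 125, 22, 48) [537.7  23.5   5. ]
1 [ 64.  148.3] (37, 124, 54, 49) [535.    8.1   5. ]
1 [129.2 146.6] (109, 126, 41, 42) [533.2  83.6   5. ]
1 [ 10.6 153.5] (0, 123, 27, 57) [541.  -54.9   5. ]
```

Measured positions in mm. The heights match the text.

| Part | x | y | Measured top z | Note |
|---|---|---|---|---|
| Large bearing | 553.7 | 307.5 | 24 | |
| Coupling | 444.5 | 400.5 | 49 | |
| Nut | 554 | 401 | about 39–45 | |
| Small bearing | 450 | 308.4 | 21 | |
| Block | 447 | 218.8 | 33 | 42 mm side at −19.3° |

I'll start with the large bearing, with the fingers closing along x (yaw 90°).

```bash
python3 -m creep '[[0,0.02,-0.03,0,0,-8.5],[0,0.04,-0.05,0,0,-17],[0,0.06,-0.06,0,0,-25.5],[-0.007,0.077,-0.08,0,0,-34],[-0.007,0.077,-0.104,0,0,-42]]' 0.07 40 | head -3
python3 -m creep '[[0,0,0,0,0,-8.5],[0,0,0,0,0,-17],[0,0,0,0,0,-25.5],[0,0,0,0,0,-34],[0,0,0,0,0,-42]]' | head -3
python3 -m creep '[[0,0,0,0,0,-6],[0,0,0,0,0,-6],[0,0,0,0,0,-6],[0,0,0,0,0,-6],[0,0,0,0,0,-6]]'
python3 - <<'E'
from h import *
v=shot("wrist","w3"); print(proj(v,[[553.7,307.5,25],[554,401,45]]))
E
```

```text
clock: 3.4
position: [551.9, 310.1, 301.0]
tool_rot: [3.139, 0.0, 2.404]
clock: 3.9
position: [552.3, 308.0, 300.6]
tool_rot: [-3.142, 0.0, 1.669]
clock: 4.4
position: [552.3, 308.0, 300.7]
tool_rot: [-3.142, 0.0, 1.572]
force: [0.1, -0.7, 0.2]
width: 0.822
gripper_force: 0.0
[[259.07986332 199.31518273]
 [259.94469821  71.98676668]]
```

View pics/w3.png

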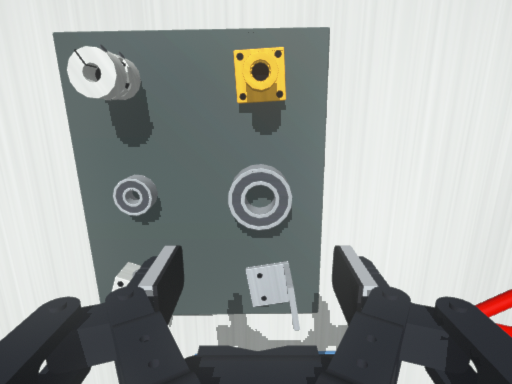

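The large bearing appears at (260,198) and the nut bore at (260,72), both within 1 px of prediction. I'll descend and grip.

```bash
python3 -m creep '[[0,0,-0.04,0,0,0],[0,0,-0.07,0,0,0],[0,0,-0.095,0,0,0],[0,0,-0.11,0,0,0],[0,0,-0.12,0,0,0]]'
python3 -m creep '[[0,0,0,0,0,0],[0,0,0,0,0,0],[0,0,0,0,0,0],[0,0,0,0,0,0],[0,0,0,0,0,0]]' 0.045 40
python3 -m creep '[[0,0,0,0,0,0],[0,0,0,0,0,0],[0,0,0,0,0,0],[0,0,0.005,0,0,0],[0,0,0.02,0,0,0]]'
```

```text
clock: 4.95
position: [552.0, 307.9, 179.3]
tool_rot: [-3.14, 0.001, 1.571]
force: [0.2, 0.8, -0.6]
width: 0.824
gripper_force: 0.0
clock: 5.45
position: [552.4, 308.1, 181.3]
tool_rot: [3.141, -0.0, 1.571]
force: [-0.3, 0.9, -3.3]
width: 0.591
gripper_force: 41.8
clock: 5.95
position: [551.4, 307.6, 199.4]
tool_rot: [-3.138, 0.001, 1.571]
force: [-0.7, 0.3, -2.5]
width: 0.591
gripper_force: 42.1
```

```bash
python3 -m creep '[[0,0,0.03,0,0,0],[0,-0.01,0.06,0,0,0],[0,-0.04,0.08,0,0,0],[-0.002,-0.075,0.1,0,0,0],[-0.004,-0.115,0.1,0,0,0]]'|tail -2
python3 -m creep '[[-0.002,-0.04,0,0,0,0],[-0.004,-0.08,0,0,0,0],[-0.006,-0.12,0,0,0,0],[-0.008,-0.16,0,0,0,0],[-0.01,-0.2,0,0,0,0]]'|tail -2
python3 -m creep '[[-0.001,-0.03,0,0,0,0],[-0.002,-0.05,0,0,0,0],[-0.002,-0.062,0,0,0,0],[-0.002,-0.062,0,0,0,0],[-0.002,-0.062,0,0,0,0]]'
cat > pk.py <<'E'
from h import *
import sys
np.set_printoptions(precision=1,suppress=True)
v=shot("wrist",sys.argv[1]); print(readout.sense()["position"])
for c in blobs(v["im"],(95,90,100),(115,255,255),300):
    r=cv2.minAreaRect(c); P=plane(v,cen(c),5)[0]; B=plane(v,cv2.boxPoints(r),5)[:,:2]
    s=B-np.roll(B,1,0); print(np.array(cv2.boundingRect(c)),cen(c),P,"sides",np.linalg.norm(s,axis=1)[:2],"ang",np.degrees(np.arctan2(s[:2,1],s[:2,0])))
E
python3 pk.py w4
```

```text
width: 0.59
gripper_force: 42.3
width: 0.589
gripper_force: 42.3
clock: 7.45
position: [536.4, -68.5, 301.1]
tool_rot: [3.141, -0.0, 1.571]
force: [0.5, -0.4, -3.0]
width: 0.59
gripper_force: 42.3
[536.3 -68.1 300.9]
[221  60  70  74] [256.2  96.3] [535.6  10.5   5. ] sides [54.5 53.8] ang [89.8  1.4]
[220 154  79  63] [259.  184.8] [537.9 -61.8   5. ] sides [69.1 53.9] ang [177.9  86.2]
[222   0  63  26] [253.2  10.2] [533.6  71.4   5. ] sides [16.6 45.6] ang [88.2 -0. ]
[340   0  16 218] [347.1 112.9] [608.9  -2.2   5. ] sides [  6.6 169.4] ang [177.2  91.6]
```

View pics/w4.png

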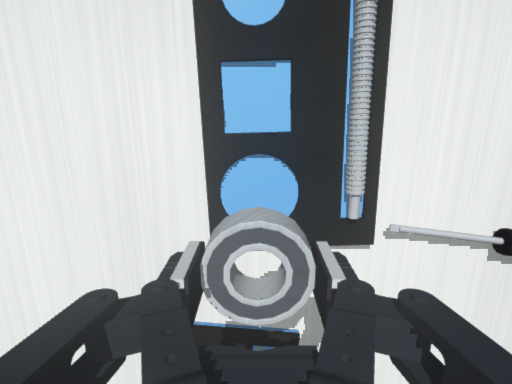

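The view shows the bearing held upright between the pads at about (259,268). The pocket lies under it, with its rim top at row 154, the nut pocket is at (256,96) and the coupling pocket at the top edge. The pocket centre works out at about (537.5,−68.7), which is where I am within 1 mm. I'll lower.

```bash
python3 -m creep '[[0.001,0,-0.04,0,0,0],[0.001,0,-0.07,0,0,0],[0.001,0,-0.09,0,0,0],[0.001,0,-0.105,0,0,0],[0.001,0,-0.113,0,0,0]]'
python3 -m creep '[[0,0,-0.002,0,0,0],[0,0,-0.004,0,0,0],[0,0,-0.005,0,0,0],[0,0,-0.006,0,0,0],[0,0,-0.0065,0,0,0]]'
python3 -m creep '[[0,0,-0.0005,0,0,0],[0,0,-0.0005,0,0,0],[0,0,-0.0005,0,0,0],[0,0,-0.0005,0,0,0],[0,0,-0.0005,0,0,0]]'
python3 - <<'E'
from h import *
import pickle
v=shot("wrist"); v2=pickle.load(open("v2.pkl","rb"))
for c in blobs(v["im"],(95,90,100),(115,255,255),300)[:4]: print(cen(c),cv2.boundingRect(c),plane(v,cen(c),5))
E
```

```text
clock: 8.0
position: [537.0, -68.0, 186.3]
tool_rot: [-3.14, -0.001, 1.572]
force: [-0.8, 0.2, -2.1]
width: 0.595
gripper_force: 42.3
clock: 8.5
position: [537.6, -69.1, 181.8]
tool_rot: [3.141, 0.0, 1.571]
force: [-0.2, 0.7, -2.3]
width: 0.591
gripper_force: 42.3
clock: 9.0
position: [537.5, -69.1, 181.0]
tool_rot: [3.141, 0.0, 1.571]
force: [-0.5, -0.2, 0.7]
width: 0.59
gripper_force: 42.5
[252.89138373  83.34691037] (185, 16, 133, 137) [[535.85303801  11.60915267   5.        ]]
[258.20221589 212.84425451] (191, 189, 135, 59) [[538.14259007 -47.23322792   5.        ]]
[417.57362338 146.25084356] (398, 0, 43, 294) [[610.52708824 -15.35671563   5.        ]]
[257.43516941 263.68048457] (235, 250, 46, 28) [[537.75545337 -74.36867479   5.        ]]
```

The force changed from −2.3 to +0.7 N at z=181, so the bearing is on the floor. I'll release, lift and check.

```bash
python3 -m creep '[[0,0,0,0,0,0],[0,0,0,0,0,0],[0,0,0,0,0,0],[0,0,0,0,0,0],[0,0,0,0,0,0]]' 0.064 | tail -3
python3 -m creep '[[0,0,0.005,0,0,0],[0,0,0.03,0,0,0],[0,0,0.07,0,0,0],[0,0,0.11,0,0,0],[0,0,0.12,0,0,0]]'
python3 -m creep '[[0,0,0,0,0,0],[0,0,0,0,0,0],[0,0,0,0,0,0],[0,0,0,0,0,0],[0,0,0,0,0,0]]' | head -2
python3 - <<'E'
from h import *
v=shot("wrist","w5"); s=shot("side")
cv2.imwrite("pics/w5c.png",cv2.hconcat([cv2.resize(v["im"][100:300,150:400],(500,400)),cv2.resize(s["im"][160:240,220:280],(300,400))]))
im=v["im"];x0,y0=210,150
print(proj(v,[[537.5,-68.7,25],[537.5,-68.7,5]]))
m=cv2.inRange(cv2.cvtColor(im,cv2.COLOR_BGR2HSV),(0,0,135),(180,60,255))
c,h=cv2.findContours(m,cv2.RETR_CCOMP,cv2.CHAIN_APPROX_NONE)
for x in c:
    if 100<cv2.contourArea(x)<5000: print(cv2.boundingRect(x),cen(x),plane(v,cen(x),25))
for c in blobs(im,(95,90,100),(115,255,255),100): print(cv2.boundingRect(c),cen(c))
E
```

```text
force: [0.1, 0.5, -0.7]
width: 0.749
gripper_force: 0.0
clock: 10.05
position: [539.1, -69.4, 306.4]
tool_rot: [3.133, 0.002, 1.571]
force: [0.1, 0.4, 0.6]
width: 0.749
gripper_force: 0.0
clock: 10.55
position: [536.9, -68.9, 299.3]
[[258.87580387 199.19983738]
 [258.8541768  192.68659195]]
(387, 357, 40, 27) [402.97945708 372.4764001 ] [[ 673.91337873 -239.37422245   25.        ]]
(90, 357, 40, 27) [112.18629603 372.41063155] [[ 398.35001154 -240.01098464   25.        ]]
(240, 181, 39, 38) [258.92548298 199.85893898] [[537.54001322 -69.24838705  25.        ]]
(243, 185, 33, 25) [258.63399827 197.11390575] [[537.30628283 -66.96879905  25.        ]]
(228, 165, 64, 66) [259.03682779 197.7414208 ] [[537.62766039 -67.48882668  25.        ]]
(230, 172, 59, 56) [258.94191714 199.45938262] [[537.55292348 -68.91585634  25.        ]]
(346, 0, 32, 220) [361.24827237 112.33951346] [[613.13306368  -1.79897736  25.        ]]
(221, 59, 71, 75) [256.72259233  95.76222199]
(220, 154, 80, 67) [259.51470788 175.84980344]
(223, 0, 63, 25) [253.64602049   9.74200158]
(341, 0, 16, 219) [348.13455308 113.36382695]
(245, 186, 28, 22) [258.98286604 196.55724299]
(176, 321, 123, 13) [235.       326.791019]
```

View pics/w5c.png

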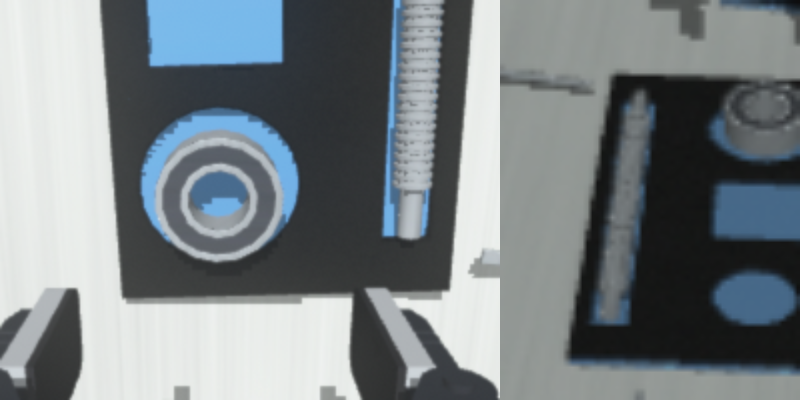

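The bearing is seated concentrically in its pocket at (537.5,−69), flat, with the pocket floor visible all round. Next is the coupling.

```bash
python3 -m creep '[[-0.004,0.02,0,0,0,0],[-0.012,0.06,0,0,0,0],[-0.02,0.105,0,0,0,0],[-0.029,0.15,0,0,0,0],[-0.038,0.195,0,0,0,0]]' 0.055 40|tail -1
python3 -m creep '[[-0.009,0.045,0,0,0,0],[-0.018,0.09,0,0,0,0],[-0.027,0.135,0,0,0,0],[-0.036,0.18,0,0,0,0],[-0.045,0.225,0,0,0,0]]'|tail -1
python3 -m creep '[[-0.006,0.03,0,0,0,0],[-0.01,0.05,0,0,0,0],[-0.01,0.05,0,0,0,0],[-0.01,0.05,0,0,0,0],[-0.01,0.05,0,0,0,0]]'|sed -n 2,3p
python3 - <<'E'
from h import *
v=shot("wrist","w6"); p=proj(v,[[444.5,400.5,50]])[0]; print(p)
x,y=p.astype(int); im=v["im"][y-35:y+36,x-35:x+36]
m=cv2.inRange(cv2.cvtColor(im,cv2.COLOR_BGR2HSV),(0,0,190),(180,60,255))
c,h=cv2.findContours(m,cv2.RETR_CCOMP,cv2.CHAIN_APPROX_NONE)
for k in c:
    if cv2.contourArea(k)>60: q=cen(k)+[x-35,y-35]; print(cv2.contourArea(k),q,plane(v,q,50))
E
```

```text
gripper_force: 0.0
gripper_force: 0.0
position: [444.5, 400.1, 300.4]
tool_rot: [-3.141, 0.001, 1.57]
[257.43063829 207.77603011]
1146.5 [257.88006978 205.95856956] [[444.82743822 401.8823496   50.        ]]
```

```bash
python3 -m creep '[[0,0.001,-0.03,0,0,0],[0,0.001,-0.06,0,0,0],[0,0.001,-0.085,0,0,0],[0,0.001,-0.1,0,0,0],[0,0.001,-0.108,0,0,0]]'|sed -n 2,4p
python3 -m creep '[[0,0,0,0,0,0],[0,0,0,0,0,0],[0,0,0,0,0,0],[0,0,0,0,0,0],[0,0,0,0,0,0]]' 0.025 40
python3 -m creep '[[0,0,0,0,0,0],[0,0,0.004,0,0,0],[0,0,0.02,0,0,0],[0,0,0.05,0,0,0],[0,0,0.09,0,0,0]]'
```

```text
position: [444.2, 401.0, 191.2]
tool_rot: [-3.14, 0.001, 1.57]
force: [0.2, -0.2, 0.5]
clock: 13.2
position: [444.6, 402.3, 193.6]
tool_rot: [3.14, -0.001, 1.571]
force: [0.3, 0.6, 1.7]
width: 0.366
gripper_force: 39.9
clock: 13.7
position: [443.5, 401.4, 282.5]
tool_rot: [-3.138, 0.002, 1.571]
force: [-0.3, -0.2, -1.2]
width: 0.361
gripper_force: 39.9
```

```bash
python3 -m creep '[[0.006,-0.02,0.01,0,0,0],[0.016,-0.055,0.018,0,0,0],[0.028,-0.1,0.018,0,0,0],[0.041,-0.145,0.018,0,0,0],[0.053,-0.19,0.018,0,0,0]]'|tail -1
python3 -m creep '[[0.013,-0.045,0,0,0,0],[0.026,-0.09,0,0,0,0],[0.034,-0.118,0,0,0,0],[0.036,-0.128,0,0,0,0],[0.036,-0.128,0,0,0,0]]'|tail -1
python3 -m creep '[[0,0,0,0,0,0],[0,0,0,0,0,0],[0,0,0,0,0,0],[0,0,0,0,0,0],[0,0,0,0,0,0]]'
python3 - <<'E'
from h import *
v=shot("wrist","w7")
print(proj(v,[[533.4,84.2,5],[533.4,84.2,10]]))
m=cv2.inRange(cv2.cvtColor(v["im"],cv2.COLOR_BGR2HSV),(95,90,100),(115,255,255))
for y in range(150,260,6):
    k=m[y,180:330].nonzero()[0]+180
    if len(k): P=plane(v,[(k.min()-.5,y),(k.max()+.5,y)],5); print(y,k.min(),k.max(),P[:,0].round(1),P[0,1].round(1))
k=m[:260,255:262].nonzero()[0]; print("top row",k.min(), [plane(v,(258,r),5)[0].round(1) for r in (k.min(),k.max())])
E
```

```text
gripper_force: 39.9
gripper_force: 39.9
clock: 15.2
position: [533.2, 84.6, 300.7]
tool_rot: [-3.141, -0.0, 1.572]
force: [-0.5, 0.3, -1.4]
width: 0.361
gripper_force: 39.9
[[257.69139447 192.79039153]
 [257.68876408 194.32882979]]
168 248 268 [524.8 542.5] 105.9
174 238 278 [516.3 551. ] 100.7
180 233 283 [511.9 555.4] 95.5
186 231 285 [510.1 557.3] 90.2
192 230 286 [509.1 558.2] 84.9
198 231 285 [509.8 557.5] 79.5
204 233 282 [511.4 555. ] 74.1
210 238 278 [515.7 551.7] 68.6
216 245 270 [521.8 544.7] 63.0
246 288 289 [560.5 562.3] 34.2
top row 166 [array([533.6, 107.6,   5. ]), array([533.7,  60.2,   5. ])]
```

View pics/w7.png

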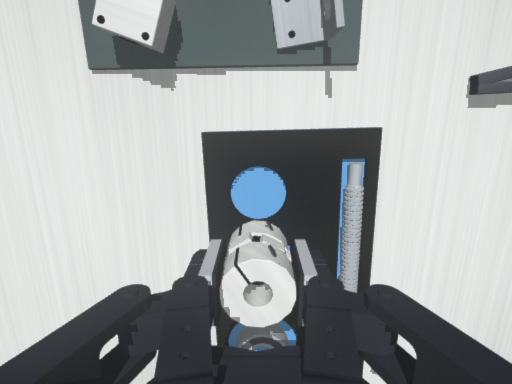

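The coupling is held upright at (258,270) and its pocket is fully visible at (258,193). The pocket centre is (533.6,84.0) and it measures 49 mm wide. The tool is at (533.2,84.6), so I'll lower.

```bash
python3 -m creep '[[0,-0.0005,-0.03,0,0,0],[0,-0.0005,-0.06,0,0,0],[0,-0.0005,-0.085,0,0,0],[0,-0.0005,-0.097,0,0,0],[0,-0.0005,-0.103,0,0,0]]'|sed -n 2,4p
python3 -m creep '[[0,0,-0.002,0,0,0],[0,0,-0.003,0,0,0],[0,0,-0.004,0,0,0],[0,0,-0.0045,0,0,0],[0,0,-0.0045,0,0,0]]' |sed -n 2,4p
python3 -m creep '[[0,0,-0.0005,0,0,0],[0,0,-0.0005,0,0,0],[0,0,-0.0005,0,0,0],[0,0,-0.0005,0,0,0],[0,0,-0.0005,0,0,0]]'|sed -n 2,4p
```

```text
position: [532.8, 83.5, 196.5]
tool_rot: [-3.139, 0.0, 1.571]
force: [0.5, -0.8, -0.7]
position: [533.5, 83.5, 193.8]
tool_rot: [3.141, 0.0, 1.571]
force: [1.2, 0.4, -0.6]
position: [533.6, 83.5, 193.5]
tool_rot: [3.141, 0.0, 1.571]
force: [-1.8, -0.9, 5.9]
```

```bash
python3 -m creep '[[0,0,0,0,0,0],[0,0,0,0,0,0],[0,0,0,0,0,0],[0,0,0,0,0,0],[0,0,0,0,0,0]]' 0.046 | tail -3
python3 -m creep '[[0,0,0.005,0,0,0],[0,0,0.03,0,0,0],[0,0,0.07,0,0,0],[0,0,0.105,0,0,0],[0,0,0.11,0,0,0]]'|sed -n 2,4p
python3 - <<'E'
from h import *
v=shot("wrist","w8"); print(proj(v,[[533.5,84,50]]))
E
python3 -m creep '[[0.002,0.02,0,0,0,0],[0.004,0.06,0,0,0,0],[0.007,0.105,0,0,0,0],[0.01,0.15,0,0,0,0],[0.013,0.195,0,0,0,0]]' 0.05|tail -1
python3 -m creep '[[0.003,0.045,0,0,0,0],[0.006,0.09,0,0,0,0],[0.0075,0.115,0,0,0,0],[0.0075,0.1225,0,0,0,0],[0.0075,0.1225,0,0,0,0]]'|tail -1
python3 -m creep '[[0,0,0,0,0,0],[0,0,0,0,0,0],[0,0,0,0,0,0],[0,0,0,0,0,0],[0,0,0,0,0,0]]'|sed -n 2,4p
python3 - <<'E'
from h import *
np.set_printoptions(precision=1,suppress=True)
v=shot("wrist","w9"); print(proj(v,[[554,401,45]]))
m=cv2.inRange(cv2.cvtColor(v["im"],cv2.COLOR_BGR2HSV),(15,120,90),(35,255,255))
c,h=cv2.findContours(m,cv2.RETR_CCOMP,cv2.CHAIN_APPROX_NONE)
for k in c:
    if cv2.contourArea(k)>60: q=cen(k); print(cv2.contourArea(k),cv2.boundingRect(k),q,plane(v,q,45))
b=max(c,key=cv2.contourArea);x,y,w,h=cv2.boundingRect(b)
for z,q in ((13,[[k,m[:,k].nonzero()[0].min()] for k in range(x+8,x+w-8)]),):
    P=plane(v,q,z)[:,:2]; print("edge y+",P.mean(0),np.degrees(np.polyfit(P[:,0],P[:,1],1)[0]))
rr=range(y+6,y+25); P=[plane(v,[[f(m[r].nonzero()[0])+o,r] for r in rr],13)[:,:2] for f,o in((np.min,-.5),(np.max,.5))]
for p in P: print(p.mean(0),np.degrees(np.polyfit(p[:,1],p[:,0],1)[0]))
a=cv2.imread("pics/w8.png")[120:300,150:360]; b=v["im"][120:300,150:360]; cv2.imwrite("pics/w89.png",cv2.resize(cv2.hconcat([a,b]),None,fx=1.9,fy=1.9))
E
```

```text
force: [-0.7, 1.3, -0.1]
width: 0.539
gripper_force: 0.0
position: [535.2, 83.6, 308.4]
tool_rot: [3.132, -0.0, 1.571]
force: [1.3, 0.3, 0.2]
[[251.77673897 204.68025405]]
gripper_force: 0.0
gripper_force: 0.0
position: [554.0, 400.5, 302.9]
tool_rot: [3.141, -0.0, 1.57]
force: [0.2, -0.2, -0.2]
[[257.2 204.7]]
1988.5 (234, 168, 47, 52) [257.2 192.2] [[554.  410.7  45. ]]
166.5 (249, 195, 17, 15) [257.2 201.7] [[554.  403.4  45. ]]
edge y+ [553.8 421.6] 3.0697794600969406
[534.5 410.1] -3.153463199882436
[572.3 410.1] -5.1065692949601535
```

View pics/w89.png

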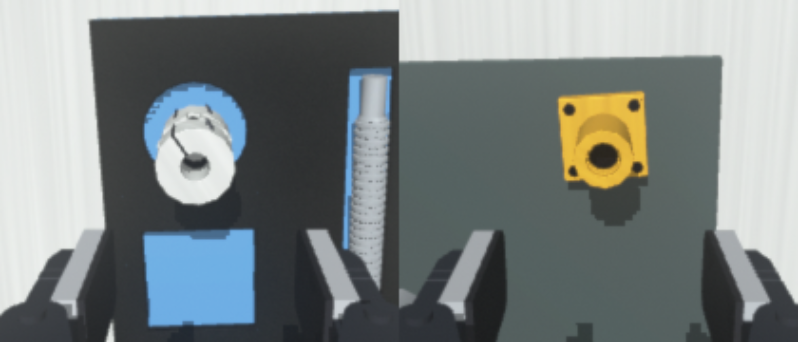

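Left: the coupling stands upright, centred in its round pocket. Right: the nut is under the gripper, with its barrel top at crop (602,155) and turned about +3°. I'll grip the nut by its barrel.

```bash
python3 -m creep '[[0,0.0015,-0.03,0,0,0],[0,0.0015,-0.06,0,0,0],[0,0.0015,-0.085,0,0,0],[0,0.0015,-0.102,0,0,0],[0,0.0015,-0.11,0,0,0]]'|sed -n 2,4p
python3 -m creep '[[0,0,0,0,0,0],[0,0,0,0,0,0],[0,0,0,0,0,0],[0,0,0,0,0,0],[0,0,0,0,0,0]]' 0.016 40
python3 -m creep '[[0,0,0,0,0,0],[0,0,0.004,0,0,0],[0,0,0.02,0,0,0],[0,0,0.05,0,0,0],[0,0,0.09,0,0,0]]'
```

```text
position: [553.1, 402.1, 190.6]
tool_rot: [-3.139, 0.001, 1.571]
force: [-0.2, -0.1, -0.2]
clock: 20.35
position: [554.2, 402.7, 193.9]
tool_rot: [3.14, -0.001, 1.571]
force: [-0.2, 0.5, 2.3]
width: 0.267
gripper_force: 39.8
clock: 20.85
position: [552.9, 401.9, 281.9]
tool_rot: [-3.137, 0.002, 1.571]
force: [-0.4, 0.7, -1.2]
width: 0.264
gripper_force: 39.5
```

```bash
python3 -m creep '[[-0.001,-0.02,0.01,0,0,0],[-0.003,-0.06,0.02,0,0,-1],[-0.005,-0.105,0.02,0,0,-2],[-0.007,-0.15,0.02,0,0,-2],[-0.009,-0.195,0.02,0,0,-2]]'|tail -1
python3 -m creep '[[-0.003,-0.045,0,0,0,0],[-0.005,-0.09,0,0,0,0],[-0.007,-0.135,0,0,0,0],[-0.009,-0.175,0,0,0,0],[-0.0095,-0.198,0,0,0,0]]'|tail -1
python3 -m creep '[[0,0,0,0,0,0],[0,0,0,0,0,0],[0,0,0,0,0,0],[0,0,0,0,0,0],[0,0,0,0,0,0]]'|sed -n 2,4p
python3 pk.py w10
```

```text
gripper_force: 39.5
gripper_force: 39.5
position: [535.3, 10.5, 302.7]
tool_rot: [-3.141, -0.0, 1.538]
force: [-0.2, 0.8, -0.8]
[535.3  10.4 302.7]
[225 161  66  53] [257.6 187.2] [535.6  14.5   5. ] sides [44.3 54.2] ang [89.8  1.5]
[222  71  61  62] [252.2 102. ] [533.6  85.2   5. ] sides [48.  47.2] ang [133.1  40.7]
[339  58  28 234] [343.3 160.1] [608.7  35.7   5. ] sides [ 23.9 205.8] ang [177.2  91.4]
```

View pics/w10.png

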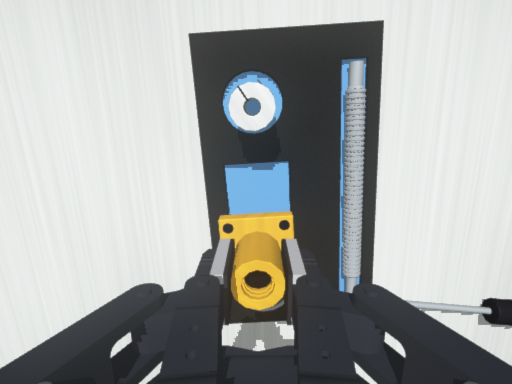

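The nut is held upright, its flange square to the pocket behind it at (258,187). The pocket centre is about (535.6,9.8) and the tool is at (535.3,10.4). I'll lower.

```bash
python3 -m creep '[[0,-0.0005,-0.03,0,0,0],[0,-0.0005,-0.06,0,0,0],[0,-0.0005,-0.085,0,0,0],[0,-0.0005,-0.098,0,0,0],[0,-0.0005,-0.105,0,0,0]]'|sed -n 2,4p
python3 -m creep '[[0,0,-0.002,0,0,0],[0,0,-0.003,0,0,0],[0,0,-0.004,0,0,0],[0,0,-0.0045,0,0,0],[0,0,-0.0045,0,0,0]]' |sed -n 2,4p
python3 -m creep '[[0,0,-0.0005,0,0,0],[0,0,-0.0005,0,0,0],[0,0,-0.0005,0,0,0],[0,0,-0.0005,0,0,0],[0,0,-0.0005,0,0,0]]'|sed -n 2,4p
```

```text
position: [534.8, 9.4, 196.4]
tool_rot: [-3.139, -0.0, 1.536]
force: [-0.3, 0.2, -1.5]
position: [535.6, 8.9, 193.8]
tool_rot: [3.14, 0.0, 1.536]
force: [-0.4, -0.2, 0.2]
position: [535.7, 8.9, 193.8]
tool_rot: [3.141, 0.0, 1.536]
force: [-1.8, 0.5, 5.2]
```

```bash
python3 -m creep '[[0,0,0,0,0,0],[0,0,0,0,0,0],[0,0,0,0,0,0],[0,0,0,0,0,0],[0,0,0,0,0,0]]' 0.038 | tail -3
python3 -m creep '[[0,0,0.005,0,0,0],[0,0,0.03,0,0,0],[0,0,0.07,0,0,0],[0,0,0.105,0,0,0],[0,0,0.11,0,0,0]]'|sed -n 2,4p
python3 - <<'E'
from h import *
v=shot("wrist","w11")
E
python3 -m creep '[[-0.006,0.02,0,0,0,1],[-0.017,0.06,0,0,0,2],[-0.03,0.105,0,0,0,2],[-0.043,0.15,0,0,0,2],[-0.055,0.195,0,0,0,2]]' 0.055|tail -1
python3 -m creep '[[-0.013,0.045,0,0,0,0],[-0.026,0.09,0,0,0,0],[-0.0305,0.1045,0,0,0,0],[-0.0305,0.1045,0,0,0,0],[-0.0305,0.1045,0,0,0,0]]'|tail -1
python3 -m creep '[[0,0,0,0,0,0],[0,0,0,0,0,0],[0,0,0,0,0,0],[0,0,0,0,0,0],[0,0,0,0,0,0]]'|sed -n 2,4p
python3 - <<'E'
from h import *
np.set_printoptions(precision=1,suppress=True)
v=shot("wrist","w12"); P=proj(v,[[450,308.4,21]])[0]; print(P)
x,y=P.astype(int); m=cv2.inRange(cv2.cvtColor(v["im"][y-40:y+41,x-40:x+41],cv2.COLOR_BGR2HSV),(0,0,135),(180,60,255))
for k in cv2.findContours(m,cv2.RETR_CCOMP,cv2.CHAIN_APPROX_NONE)[0]:
    if cv2.contourArea(k)>60: q=cen(k)+[x-40,y-40]; print(cv2.contourArea(k),q,plane(v,q,21))
a=cv2.imread("pics/w11.png")[60:300,150:360]; b=v["im"][60:300,150:360]; cv2.imwrite("pics/w1112.png",cv2.resize(cv2.hconcat([a,b]),None,fx=1.9,fy=1.9))
E
```

```text
force: [-0.4, -0.3, 0.3]
width: 0.448
gripper_force: 0.0
position: [537.3, 8.8, 308.4]
tool_rot: [3.132, 0.001, 1.536]
force: [0.3, 0.6, 0.7]
gripper_force: 0.0
gripper_force: 0.0
position: [450.0, 308.1, 302.8]
tool_rot: [3.141, -0.0, 1.57]
force: [0.0, -0.4, 1.2]
[257.3 196.4]
278.0 [257.5 196.1] [[450.2 308.6  21. ]]
131.0 [257.1 194.4] [[449.9 310.1  21. ]]
1157.5 [257.4 194.5] [[450.1 310.   21. ]]
841.5 [257.5 196.1] [[450.2 308.7  21. ]]
```

View pics/w1112.png

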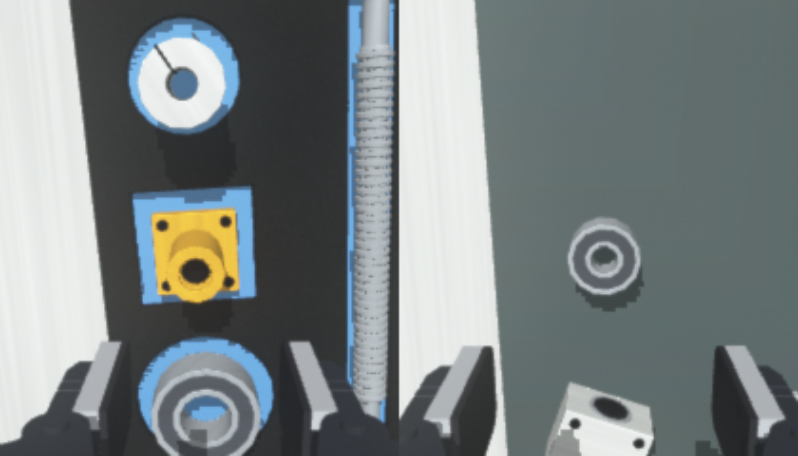

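Left: the nut is seated square in its pocket, with coupling and large bearing in place, so the screw kit is complete. Right: the small bearing is under the gripper as predicted. I'll grip it.

```bash
python3 -m creep '[[0,0.0005,-0.03,0,0,0],[0,0.0005,-0.065,0,0,0],[0,0.0005,-0.095,0,0,0],[0,0.0005,-0.112,0,0,0],[0,0.0005,-0.1205,0,0,0]]'|sed -n 2,4p
python3 -m creep '[[0,0,0,0,0,0],[0,0,0,0,0,0],[0,0,0,0,0,0],[0,0,0,0,0,0],[0,0,0,0,0,0]]' 0.025 40
python3 -m creep '[[0,0,0,0,0,0],[0,0,0.004,0,0,0],[0,0,0.02,0,0,0],[0,0,0.06,0,0,0],[0,0,0.1,0,0,0]]'
```

```text
position: [448.9, 308.6, 180.1]
tool_rot: [-3.139, 0.002, 1.571]
force: [-0.1, 0.2, 0.4]
clock: 27.5
position: [450.1, 309.2, 183.0]
tool_rot: [3.14, -0.001, 1.571]
force: [-0.2, 0.6, -0.6]
width: 0.353
gripper_force: 39.5
clock: 28.0
position: [449.1, 308.6, 282.4]
tool_rot: [-3.139, 0.001, 1.571]
force: [0.8, 0.3, -0.8]
width: 0.351
gripper_force: 39.7
```

```bash
python3 -m creep '[[0,-0.02,0.01,0,0,0],[0.001,-0.06,0.02,0,0,0],[0.002,-0.105,0.02,0,0,0],[0.003,-0.15,0.02,0,0,0],[0.004,-0.195,0.02,0,0,0]]'|tail -1
python3 -m creep '[[0.001,-0.045,0,0,0,0],[0.002,-0.09,0,0,0,0],[0.003,-0.135,0,0,0,0],[0.004,-0.18,0,0,0,0],[0.005,-0.225,0,0,0,0]]'|tail -1
python3 -m creep '[[0.001,-0.045,0,0,0,0],[0.002,-0.09,0,0,0,0],[0.003,-0.135,0,0,0,0],[0.003,-0.18,0,0,0,0],[0.003,-0.215,0,0,0,0]]'|tail -1
python3 -m creep '[[0,-0.015,0,0,0,0],[0,-0.02,0,0,0,0],[0,-0.02,0,0,0,0],[0,-0.02,0,0,0,0],[0,-0.02,0,0,0,0]]'
python3 pk.py w13
```

```text
gripper_force: 39.7
gripper_force: 39.7
gripper_force: 39.7
clock: 30.0
position: [462.1, -344.5, 302.1]
tool_rot: [-3.141, -0.001, 1.572]
force: [0.1, -0.2, -1.2]
width: 0.352
gripper_force: 39.7
[ 462.1 -344.7  302.2]
[229  46  80  77] [268.1  83.6] [ 470.4 -255.8    5. ] sides [61.6 52.4] ang [174.5  82.6]
[230 168  55  53] [257. 194.] [ 461.7 -346.3    5. ] sides [46.9 45.8] ang [88.7  0.1]
[318  39  75 205] [350.7 135.6] [ 539.  -296.2    5. ] sides [ 38.4 169.7] ang [165.  79.]
```

View pics/w13.png

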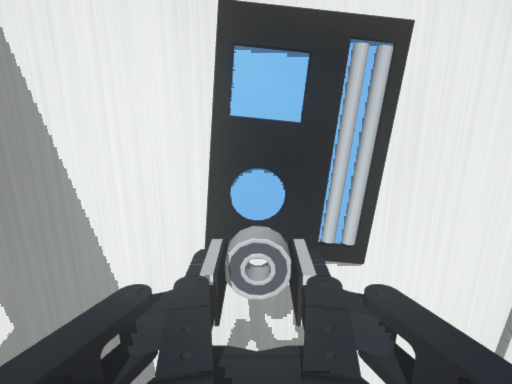

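The small bearing is held at (259,262). Its pocket is at (257,194), centre (461.7,−346.3). The block pocket is at (268,84), centre (470.4,−255.8), and the tray is turned about −5.5°. I'll lower.

```bash
python3 -m creep '[[-0.0005,-0.0013,-0.03,0,0,0],[-0.0005,-0.0013,-0.065,0,0,0],[-0.0005,-0.0013,-0.095,0,0,0],[-0.0005,-0.0013,-0.108,0,0,0],[-0.0005,-0.0013,-0.115,0,0,0]]'|sed -n 2,4p
python3 -m creep '[[0,0,-0.002,0,0,0],[0,0,-0.003,0,0,0],[0,0,-0.004,0,0,0],[0,0,-0.0045,0,0,0],[0,0,-0.0045,0,0,0]]' |sed -n 2,4p
python3 -m creep '[[0,0,-0.0005,0,0,0],[0,0,-0.0005,0,0,0],[0,0,-0.0005,0,0,0],[0,0,-0.0005,0,0,0],[0,0,-0.0005,0,0,0]]'|sed -n 2,4p
```

```text
position: [461.1, -346.4, 186.0]
tool_rot: [-3.14, -0.002, 1.572]
force: [-0.8, -0.8, -0.6]
position: [461.5, -347.5, 183.4]
tool_rot: [3.141, 0.001, 1.571]
force: [0.1, 0.1, -1.1]
position: [461.5, -347.5, 182.9]
tool_rot: [3.141, 0.001, 1.571]
force: [-1.3, 0.8, 5.4]
```

```bash
python3 -m creep '[[0,0,0,0,0,0],[0,0,0,0,0,0],[0,0,0,0,0,0],[0,0,0,0,0,0],[0,0,0,0,0,0]]' 0.046 | tail -3
python3 -m creep '[[0,0,0.005,0,0,0],[0,0,0.03,0,0,0],[0,0,0.07,0,0,0],[0,0,0.11,0,0,0],[0,0,0.12,0,0,0]]'|sed -n 2,4p
python3 - <<'E'
from h import *
v=shot("wrist","w14"); print(proj(v,[[461.7,-346.5,21]]))
E
python3 -m creep '[[-0.001,0.02,0,0,0,0],[-0.002,0.06,0,0,0,-6],[-0.003,0.105,0,0,0,-12],[-0.004,0.15,0,0,0,-19.3],[-0.005,0.195,0,0,0,-19.3]]' 0.064|tail -1
python3 -m creep '[[-0.001,0.045,0,0,0,0],[-0.002,0.09,0,0,0,0],[-0.003,0.135,0,0,0,0],[-0.004,0.18,0,0,0,0],[-0.005,0.225,0,0,0,0]]'|tail -1
python3 -m creep '[[-0.001,0.045,0,0,0,0],[-0.002,0.09,0,0,0,0],[-0.003,0.13,0,0,0,0],[-0.0045,0.146,0,0,0,0],[-0.0045,0.146,0,0,0,0]]'|tail -1
python3 -m creep '[[0,0,0,0,0,0],[0,0,0,0,0,0],[0,0,0,0,0,0],[0,0,0,0,0,0],[0,0,0,0,0,0]]'|sed -n 2,4p
python3 - <<'E'
from h import *
np.set_printoptions(precision=1,suppress=True)
v=shot("wrist","w15"); P=proj(v,[[447.1,218.8,33]])[0]; print(P)
x,y=P.astype(int); m=cv2.inRange(cv2.cvtColor(v["im"][y-50:y+51,x-50:x+51],cv2.COLOR_BGR2GRAY),0,100)
for k in cv2.findContours(m,cv2.RETR_CCOMP,cv2.CHAIN_APPROX_NONE)[0]:
    if cv2.contourArea(k)>25: q=cen(k)+[x-50,y-50]; print(cv2.contourArea(k),q,plane(v,q,33))
a=cv2.imread("pics/w14.png")[60:300,150:360]; b=v["im"][60:300,150:360]; cv2.imwrite("pics/w1415.png",cv2.resize(cv2.hconcat([a,b]),None,fx=1.9,fy=1.9))
E
```

```text
force: [-0.5, 0.4, 0.1]
width: 0.537
gripper_force: 0.0
position: [462.7, -348.6, 308.2]
tool_rot: [3.135, 0.006, 1.571]
force: [0.7, -0.6, 1.7]
[[253.98834295 190.42134553]]
gripper_force: 0.0
gripper_force: 0.0
gripper_force: 0.0
position: [447.0, 218.1, 302.3]
tool_rot: [3.141, -0.0, 1.233]
force: [0.2, 0.7, -0.1]
[257.4 200.2]
170.5 [254.9 226.3] [[438.  198.9  33. ]]
294.0 [289.1 201. ] [[470.3 209.9  33. ]]
50.0 [257.6 173.5] [[454.4 238.8  33. ]]
```

View pics/w1415.png

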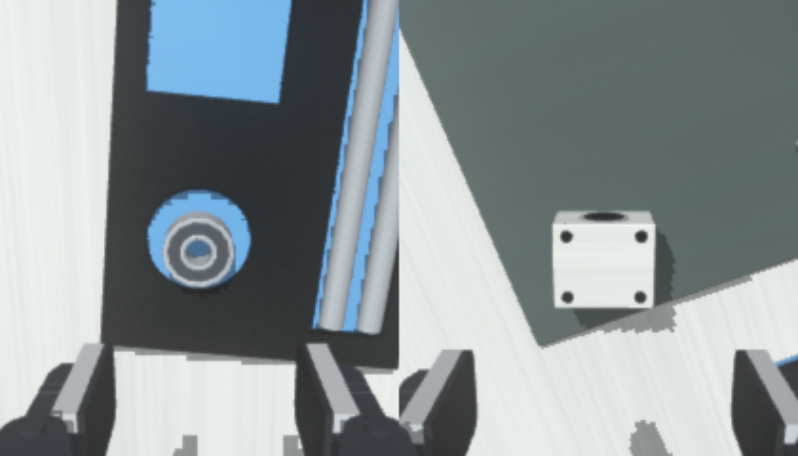

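Left: the small bearing is in its pocket with blue floor visible around it. Right: the block is aligned with the gripper, with its holes symmetric about column 258 and its bore along the pad direction. I'll grip it.

```bash
python3 -m creep '[[0,0,-0.03,0,0,0],[0,0,-0.065,0,0,0],[0,0,-0.095,0,0,0],[0,0,-0.11,0,0,0],[0,0,-0.118,0,0,0]]'|sed -n 2,4p
python3 -m creep '[[0,0,0,0,0,0],[0,0,0,0,0,0],[0,0,0,0,0,0],[0,0,0,0,0,0],[0,0,0,0,0,0]]' 0.035 40
python3 -m creep '[[0,0,0,0,0,0],[0,0,0.004,0,0,0],[0,0,0.02,0,0,0],[0,0,0.06,0,0,0],[0,0,0.1,0,0,0]]'
```

```text
position: [446.0, 218.3, 182.4]
tool_rot: [-3.139, 0.002, 1.234]
force: [-1.2, 0.6, -0.3]
clock: 35.65
position: [447.0, 218.8, 184.8]
tool_rot: [3.141, -0.001, 1.234]
force: [0.5, -1.3, -1.4]
width: 0.48
gripper_force: 41.1
clock: 36.15
position: [446.1, 218.5, 284.5]
tool_rot: [-3.139, 0.002, 1.234]
force: [0.4, 0.3, -0.7]
width: 0.478
gripper_force: 41.2
```

```bash
python3 -m creep '[[0.001,-0.02,0.01,0,0,0],[0.003,-0.06,0.018,0,0,5],[0.005,-0.105,0.018,0,0,10],[0.007,-0.15,0.018,0,0,13.8],[0.01,-0.195,0.018,0,0,13.8]]'|tail -1
python3 -m creep '[[0.002,-0.045,0,0,0,0],[0.004,-0.09,0,0,0,0],[0.007,-0.135,0,0,0,0],[0.009,-0.18,0,0,0,0],[0.011,-0.225,0,0,0,0]]'|tail -1
python3 -m creep '[[0.0013,-0.03,0,0,0,0],[0.0023,-0.05,0,0,0,0],[0.0023,-0.055,0,0,0,0],[0.0023,-0.055,0,0,0,0],[0.0023,-0.055,0,0,0,0]]'|tail -1
python3 -m creep '[[0,0,0,0,0,0],[0,0,0,0,0,0],[0,0,0,0,0,0],[0,0,0,0,0,0],[0,0,0,0,0,0]]'|sed -n 2,4p
python3 pk.py w16
```

```text
gripper_force: 41.2
gripper_force: 41.2
gripper_force: 41.2
position: [470.1, -256.1, 302.2]
tool_rot: [3.142, 0.0, 1.475]
force: [0.7, -0.1, -0.5]
[ 470.1 -256.2  302.2]
[224 164  69  55] [257.7 190.8] [ 470.5 -255.2    5. ] sides [48.5 57.5] ang [82.8 -5.5]
[322 148  46 123] [341.5 198.5] [ 542.6 -269.1    5. ] sides [ 36.3 113. ] ang [161.9  76.4]
```

View pics/w16.png

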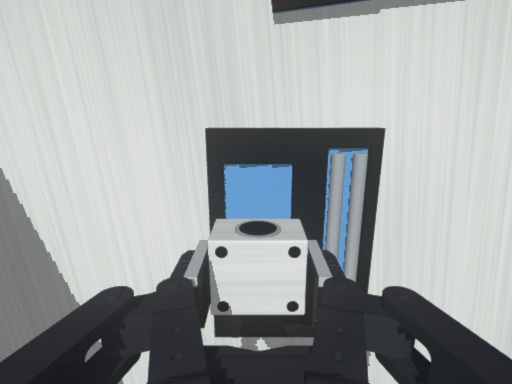

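The block is held square to its pocket, which is at columns 224–292 behind it, −5.5°. The bore lies along tray y. I'll lower.

```bash
python3 -m creep '[[0,0,-0.03,0,0,0],[0,0,-0.065,0,0,0],[0,0,-0.095,0,0,0],[0,0,-0.106,0,0,0],[0,0,-0.113,0,0,0]]'|sed -n 2,4p
python3 -m creep '[[0,0,-0.002,0,0,0],[0,0,-0.003,0,0,0],[0,0,-0.004,0,0,0],[0,0,-0.0045,0,0,0],[0,0,-0.0045,0,0,0]]' |sed -n 2,4p
python3 -m creep '[[0,0,-0.0005,0,0,0],[0,0,-0.0005,0,0,0],[0,0,-0.0005,0,0,0],[0,0,-0.0005,0,0,0],[0,0,-0.0005,0,0,0]]'|sed -n 2,4p
```

```text
position: [469.8, -256.1, 188.2]
tool_rot: [-3.14, -0.001, 1.475]
force: [0.0, 0.4, -1.2]
position: [470.3, -256.5, 185.3]
tool_rot: [3.141, 0.001, 1.475]
force: [0.2, 0.6, -1.3]
position: [470.3, -256.5, 184.7]
tool_rot: [3.141, 0.0, 1.475]
force: [-0.7, 0.2, 6.6]
```

```bash
python3 -m creep '[[0,0,0,0,0,0],[0,0,0,0,0,0],[0,0,0,0,0,0],[0,0,0,0,0,0],[0,0,0,0,0,0]]' 0.056 | tail -3
python3 -m creep '[[0,0,0.005,0,0,0],[0,0,0.03,0,0,0],[0,0,0.07,0,0,0],[0,-0.02,0.11,0,0,0],[0,-0.06,0.12,0,0,0]]'|sed -n 2,4p
python3 -m creep '[[0,-0.02,0,0,0,0],[0,-0.02,0,0,0,0],[0,-0.02,0,0,0,0],[0,-0.02,0,0,0,0],[0,-0.02,0,0,0,0]]'|sed -n 2,4p
python3 - <<'E'
from h import *
v=shot("wrist"); t=shot("top"); s=shot("side")
a=cv2.resize(v["im"][20:260,170:400],None,fx=1.65,fy=1.65); b=cv2.resize(t["im"][170:290,90:410],(420,198)); c=cv2.resize(s["im"][120:340,180:340],(144*2,198))
c=cv2.copyMakeBorder(c,0,0,0,132,cv2.BORDER_CONSTANT); cv2.imwrite("pics/fin.png",cv2.hconcat([a,cv2.vconcat([b,c])[:a.shape[0]]]) if a.shape[0]==396 else a)
print(readout.sense()["clock"])
E
```

```text
force: [-0.6, -0.9, 0.5]
width: 0.652
gripper_force: 0.0
position: [471.8, -316.1, 310.1]
tool_rot: [3.135, 0.004, 1.478]
force: [1.0, -0.6, 0.9]
position: [470.1, -335.2, 303.6]
tool_rot: [-3.141, -0.001, 1.476]
force: [1.2, -1.1, -0.2]
41.35
```

View pics/fin.png

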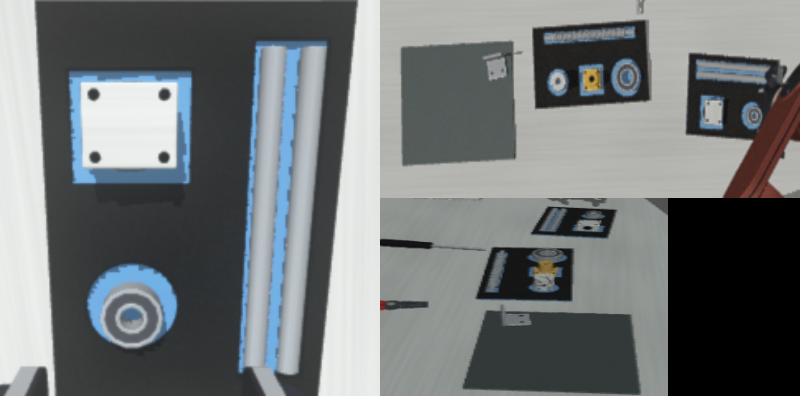

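The block sits square in its pocket with blue floor around it, and the small bearing lies flat inside its pocket. The screw tray is filled and the bracket is still in place. I'll hand in.

```bash
python3 -c "
from bench import workorder; print(workorder.job_done())"
```

```text
the job is handed in; nothing more can be done
None
```

Both kits are made up: all five parts stand upright in their pockets, the bracket, pliers and screwdriver were left alone, and the job was handed in at about 41 s.

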